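# Stop the vial shaker, load it and restart it on the gentle key

### The arm

A 7-joint arm with a two-finger parallel gripper is mounted at the origin on a cart in front of the work surface, level with it; the furniture and walls round the work are solid. World frame = base frame: x ahead of the robot, y to its left, z up, the work surface at z = 0. Lengths are in m, angles in rad, forces in N, time in s.
With the tool pointing down it reaches from about 0.425 to 0.875 m from the base axis. Payload 4.7 kg.
Tool frame: the origin (TCP) lies where the fingers leave the gripper's body, on its centre line; the fingertips stand 70 mm ahead of it and the grasp point (between the pads) lies 51 mm ahead of it; z points along the fingers, y is the line along which they close (so a half turn about z gives the same grasp; the last joint's range is limited). The gripper opens to 87 mm and grips with 3 to 60 N. Pads are 19 mm wide; open, the fingers measure 117 mm over their backs; the gripper's body (75 mm by 190 mm) begins 51 mm behind the grasp point.
Start: joints at [1.304, 0.321, -0.07, 1.45, 0.023, 1.371, -0.057], TCP at [0.18, -0.625, 0.292] pointing down, gripper open.
Joint ranges: [-2.86, 2.86], [-0.3, 2.09], [-1.38, 1.24], [0.06, 2.45], [-1.56, 4.7], [0.09, 2.05], [-2.69, 2.69]. Speed limits (rad/s): [2.57, 2.57, 3.14, 3.14, 3.14, 3.14, 3.14].

### API

Orientations are given as a rotation vector (axis times angle).
In Python, from bench import ctrl gives the robot as it stands.
- The arm moves only by the tool play_rows, never from a script. Its argument "increments" is a list that holds one entry, the list of rows, each a list of 7 numbers: the shift along the tool's x, y, z as a fraction of full scale, then the turn, a rotation vector about the tool's x, y, z as a fraction of full scale, then the gripper command: -1 is shut, 1 is fully open, values between are in proportion. A call has 1 to 8 rows; each row is the pose to reach, as a shift and turn from the pose commanded when the call began, along the tool's axes at that moment; what a row does not reach only later rows make up. Full scale, the value 1, is 0.1 m for a shift and 90 degrees for a turn. A row lasts 1/10 s, in which the tool goes at most 50 mm and 8.59 degrees, less where a joint would pass 70% of its speed; a pose out of reach is approached as far as the arm can. A call with a number of a shift or a turn outside -1 to 1 is refused whole. A call with a gripper value outside its range is refused whole. The fingers move at their own pace and stop on an object; "squeeze" is the grip in N (left out, the last holds). Time passes only in rows, so rows that repeat a pose let the fingers close. It gives the time, the measured TCP pose, the force, the opening and the grip force at its end, in the units of the state.
- ctrl.get_state(): the state, without advancing time (a new reading comes with each control period).
- ctrl.get_image(name): name is "side" or "top"; returns the picture (400x640x3 uint8, red, green, blue); there is no depth.
- ctrl.get_calibration(name): a dict with "vertical_fov" (degrees; the focal length in pixels is half the picture's height over the tangent of half this angle, whatever the lens; pixels are square), "cx", "cy" (the principal point, pixels), "R" (3x3) and "t" (3): a world point X has camera coordinates R X + t. Camera axes: x right, y down, z forward; pixel columns grow to the right and rows downward; lengths in m; the calibration is good to about 2 mm. A picture is of the moment at which its call begins. get_calibration takes no time and is no camera call.
- ctrl.close_job(): hands the job in; it is judged then, once.
The state is a dict: "time": time; "joint_positions": joint angles; "qd": joint speeds; "joint_torque": joint torques, N m; "position": TCP position; "tool_rot": TCP orientation; "ft_force": force on the tool from outside, world axes, zero at the start; "torque": the same for the moment, N m; "grip_width": opening from 0.0 (shut) to 1.0 (fully open); "grip_force": force on a finger pad.
Only numpy, scipy, OpenCV 4.12 (cv2) and the standard library are available. Lean on these libraries where they do the work, as an engineer would, in place of code of your own. Each camera call takes 0.05 s, during which the arm holds its last target. There are 200 camera calls.

### The job

The small shaker is still switched to fast, with its narrow bar key latched down: first stop it by pressing the square key until it latches and the bar key pops up, then stand the wider of the two loose vials upright in the shaker's cup and let it go. Slide the clear guard fully home over the vial, and only then press the round key until it stays down, so that the square key pops up and the shaker starts gently. Do not press the plus-shaped key, do not tip the vial over, and leave the other things where they stand.

Things in the scene. Friction and masses are not known exactly. Their poses are not given: they have to be found in the camera images.
- shaker: Flat grey fixed vial shaker, 200 (its x) x 230 (its y) mm; origin: centre of the underside, x away from the key side, y to its left. Key housing x -100 to -40 mm, 40 mm high; deck behind it 16 mm high. Interlocked keys in a row at x = -70, y = -69, -23, 23, 69 mm, in varying order: a full press latches a key; a third of it already frees the latched one, which pops up.
- cup_floor (a point): Centre of the inner floor of the vial cup on the deck, 16 mm above the worktop, at shaker x = 45, y = 60 mm. The cup is a black rubber collar, inner diameter 46 mm, outer 58 mm, its rim 10 mm above this floor. Axes as the shaker's.
- guard (a joint): Slide of the clear guard along the shaker's +y, m: 0 = fully open (to the right), 0.110 = fully home over the cup, at its stop. About 1.5 N friction; stays where it is left. Hood 78 (x) x 84 (y) mm, roof 87 mm above the worktop, 3 mm walls, open below and on its left (+y) side; 66 mm high inside from the cup floor.
- guard_grip (a point): Centre of the grey rib on the guard's roof, 99 mm above the worktop, moving with the guard; straight above the cup centre when home. The rib is 12 mm thick along the shaker's y, 42 mm long along its x, 20 mm high (top 10 mm above this point), on a foot 26 mm wide whose top is 9 mm below this point.
- vial_wide: The vial to be shaken: the wider of the two loose screw-cap vials, diameter 34 mm, 60 mm tall with its cap, about 60 g, standing on the worktop to the right of the shaker; origin at the centre of its underside, z up along the vial.
- vial_slim: The slimmer loose screw-cap vial, diameter 27 mm, 52 mm tall, also to the right of the shaker; not part of the job. Origin at the centre of its underside.
- timer: White wedge-shaped bench timer, 48 x 62 x 55 mm, left of the shaker; bystander. Origin at the centre of its underside.
- dropper: Dropper bottle with rubber bulb, diameter 33 mm, 102 mm tall, left of the shaker; bystander. Origin at the centre of its underside.
- tape_roll: Roll of white label tape lying flat, diameter 62 mm, 19 mm high, behind and right of the shaker; bystander. Origin at the centre of its underside.
- key_square (a joint): Travel of the key with the square cap 27 x 27 mm, the stop key, m, growing as it is pressed straight down: 0 = up, 0.0085 = resting latched, 0.0105 = bottom stop. Light spring, about 1.5 N; press to the bottom stop (cap top 51.5 mm above the worktop), then let go.
- key_square_top (a point): Centre of the top face of the key with the square cap 27 x 27 mm, the stop key; 62 mm above the worktop when up, 53.5 mm when latched. Moves with the key. Keys are spaced 46 mm and made of the same white plastic.
- key_round (a joint): Travel of the key with the round cap, diameter 28 mm, the gentle-speed key, m, growing as it is pressed straight down: 0 = up, 0.0085 = resting latched, 0.0105 = bottom stop. Light spring, about 1.5 N; press to the bottom stop (cap top 51.5 mm above the worktop), then let go.
- key_round_top (a point): Centre of the top face of the key with the round cap, diameter 28 mm, the gentle-speed key; 62 mm above the worktop when up, 53.5 mm when latched. Moves with the key. Keys are spaced 46 mm and made of the same white plastic.
- key_bar (a joint): Travel of the key with the narrow bar cap 30 mm (shaker x) x 10 mm, the fast-speed key, latched down at the start, m, growing as it is pressed straight down: 0 = up, 0.0085 = resting latched, 0.0105 = bottom stop. Light spring, about 1.5 N; press to the bottom stop (cap top 51.5 mm above the worktop), then let go.
- key_bar_top (a point): Centre of the top face of the key with the narrow bar cap 30 mm (shaker x) x 10 mm, the fast-speed key, latched down at the start; 62 mm above the worktop when up, 53.5 mm when latched. Moves with the key. Keys are spaced 46 mm and made of the same white plastic.
- key_cross (a joint): Travel of the key with the plus-shaped cap 30 x 30 mm with 9 mm arms, the medium-speed key, m, growing as it is pressed straight down: 0 = up, 0.0085 = resting latched, 0.0105 = bottom stop. Light spring, about 1.5 N; press to the bottom stop (cap top 51.5 mm above the worktop), then let go.
- key_cross_top (a point): Centre of the top face of the key with the plus-shaped cap 30 x 30 mm with 9 mm arms, the medium-speed key; 62 mm above the worktop when up, 53.5 mm when latched. Moves with the key. Keys are spaced 46 mm and made of the same white plastic.
Things that resemble listed ones, but are neither listed nor needed, are in the scene too. Leave any green, orange or purple look-alike of the vial_wide alone.

How it is judged:
By the outcome, as a careful person would: the job done as asked, in the order asked, and still so for the second after the job is handed in, with the robot touching nothing.
It also fails if it takes over 64 s, if anything falls off the work surface, if the arm or the gripper's body presses on something with over 40 N, if the wrist force passes 120 N, or if a joint passes its speed limit or range.

## Working session

There is one attempt and no reset: what is moved stays moved. The work goes in short steps, Python scripts to look and compute and a tool call to move; the robot and the scene stay as the last step left them, time stands still between calls to the robot, and variables do not carry over. Pictures are saved under pics/ and viewed, at most 10 in all, crops included, and the job is handed in when it is done.

Besides the shell and the picture viewer there is one more tool, called after "Emit:" as name(argument=value, ...) on one line, values as JSON. play_rows: Moves the arm, as the interface text tells. Shift numbers are shares of 0.1 m and turn numbers shares of 90 degrees, none past 1 either way. Its arguments: {"type":"object","properties":{"increments":{"type":"array"},"squeeze":{"type":"number"}},"required":["increments"]}

```bash
ls; mkdir -p pics; python3 - <<'E'
from bench import ctrl
import cv2,numpy as np
for n in("side","top"):
    im=ctrl.get_image(n); cv2.imwrite(f"pics/{n}0.png",im[...,::-1])
    c=ctrl.get_calibration(n); print(n,c, -np.array(c["R"]).T@np.array(c["t"]))
s=ctrl.get_state(); print(s)
E
```

```text
pics
side {'vertical_fov': 56.738091446819894, 'cx': 316.3662675498162, 'cy': 200.34695929397483, 'R': array([[ 0.98314194, -0.18157624, -0.02149422],
       [-0.11534734, -0.52470443, -0.84343361],
       [ 0.14186939,  0.83169425, -0.53680327]]), 't': array([-0.59545102,  0.10557579,  1.16516613])} [ 0.43228935 -1.02178564  0.7017124 ]
top {'vertical_fov': 46.88341330563226, 'cx': 314.5602056758226, 'cy': 202.13345328621122, 'R': array([[-0.06594901, -0.99782154, -0.00170435],
       [-0.975565  ,  0.06483658, -0.20992654],
       [ 0.20957972, -0.01218175, -0.97771568]]), 't': array([-0.02117492,  0.58086552,  1.59255709])} [ 0.23150793 -0.03939     1.67897103]
{'time': 0.1, 'joint_positions': array([ 1.30408613,  0.32175694, -0.07010695,  1.45151928,  0.02261171,
        1.37080195, -0.0569029 ]), 'qd': array([-3.10041356e-04, -2.47188676e-03, -1.00013238e-03, -2.88114698e-03,
        3.45545087e-04, -1.79212221e-04,  3.13981846e-05]), 'joint_torque': array([ 1.46314469e-04, -4.92571628e+01, -4.05673608e-01, -3.13397312e+01,
       -6.41508261e-02,  3.94930376e-02,  6.23473488e-05]), 'position': array([ 0.18000598, -0.6242    ,  0.29128265]), 'tool_rot': array([-3.10901799e+00, -4.39488779e-01,  5.21812048e-04]), 'ft_force': array([0.24539615, 0.39435596, 1.08155724]), 'torque': array([-0.01424506,  0.01186887, -0.03361432]), 'grip_force': 0.0, 'grip_width': 0.9989600067649178}
```

View pics/side0.png

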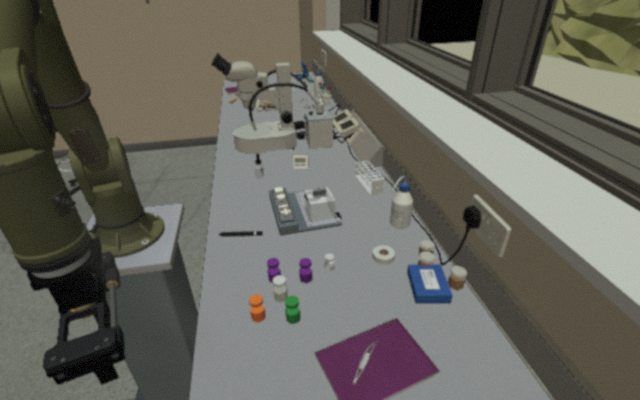

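View pics/top0.png

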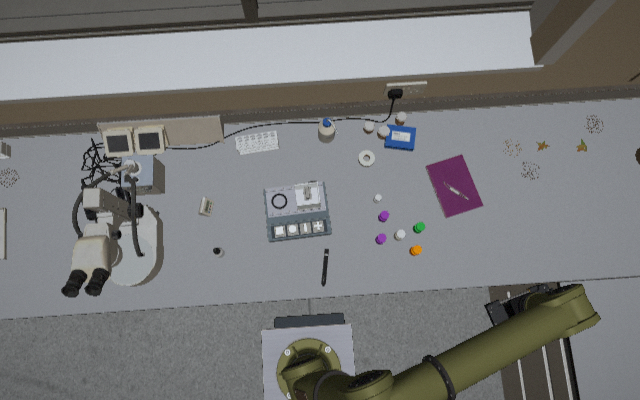

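Side view: the shaker is at about (305,208), with white vials at (280,288) and (329,261). Top view: the shaker is at (297,211), with key caps at roughly (279,231), (292,229), (305,227) and (318,226), and white vials at (400,235) and (378,198). I'll enlarge both.

```bash
python3 - <<'E'
import cv2,numpy as np
t=cv2.imread("pics/top0.png"); s=cv2.imread("pics/side0.png")
a=cv2.resize(t[175:260,255:435],None,fx=4.4,fy=4.4,interpolation=cv2.INTER_CUBIC)
b=cv2.resize(s[180:330,235:385],None,fx=4,fy=4,interpolation=cv2.INTER_CUBIC)
cv2.imwrite("pics/topz.png",a); cv2.imwrite("pics/sidez.png",b)
E
```

```text
(no output)
```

View pics/topz.png

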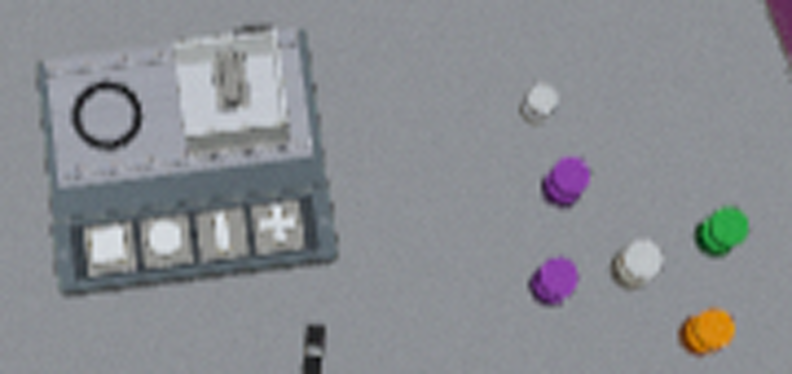

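View pics/sidez.png

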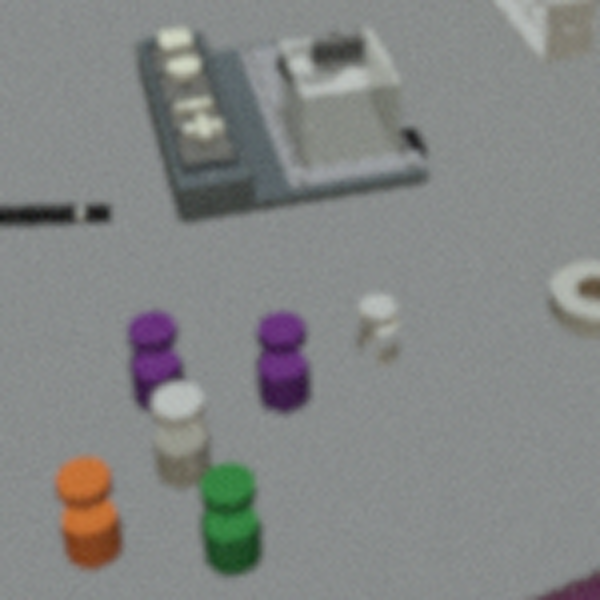

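Zoomed views: from left to right the keys are square (108,243), round (166,239), latched bar (222,229) and plus (278,224). The cup ring is at (107,115) and the guard is open on the right. The wide clear vial's cap is at (642,258) in the top zoom and (178,400) in the side zoom. The slim vial is at (542,99). Next I'll cast rays.

```bash
cat > h.py <<'E'
from bench import ctrl
import cv2,numpy as np
def ray(n,u,v):
    c=ctrl.get_calibration(n); R=np.array(c["R"]);t=np.array(c["t"])
    f=200/np.tan(np.radians(c["vertical_fov"]/2))
    return -R.T@t, R.T@np.array([(u-c["cx"])/f,(v-c["cy"])/f,1])
def cast(n,u,v,z):
    o,d=ray(n,u,v); return o+d*(z-o[2])/d[2]
def tri(p,q):
    (o1,d1),(o2,d2)=ray("top",*p),ray("side",*q)
    s=np.linalg.lstsq(np.c_[d1,-d2],o2-o1,rcond=None)[0]
    a,b=o1+s[0]*d1,o2+s[1]*d2; return (a+b)/2,np.linalg.norm(a-b)
E
python3 - <<'E'
from h import *
np.set_printoptions(precision=4,suppress=True)
t=cv2.imread("pics/top0.png");s=cv2.imread("pics/side0.png")
def blobs(im,box,thr,lo,hi,dark=False):
    x0,y0,x1,y1=box;k=4
    g=cv2.resize(im[y0:y1,x0:x1],None,fx=k,fy=k,interpolation=cv2.INTER_CUBIC)
    m=(g.max(2)<thr) if dark else (g.min(2)>thr)
    n,_,st,ce=cv2.connectedComponentsWithStats(m.astype(np.uint8))
    return [(x0+(c[0]+.5)/k-.5,y0+(c[1]+.5)/k-.5,a[4]/k/k,a[2]/k,a[3]/k) for a,c in list(zip(st,ce))[1:] if lo<a[4]/k/k<hi]
T=blobs(t,(270,218,328,240),215,4,120)
for b in T: print("key top",np.round(b,1),cast("top",*b[:2],.062),cast("top",*b[:2],.0535)[:2])
for b in blobs(s,(270,184,298,222),205,4,120): print("key side",np.round(b,1),cast("side",*b[:2],.062),cast("side",*b[:2],.0535)[:2])
for b in blobs(t,(265,188,292,214),70,4,300,True): print("cup",np.round(b,1),cast("top",*b[:2],.026))
for b in blobs(t,(388,222,410,250),200,4,300): print("wide top",np.round(b,1),cast("top",*b[:2],.06))
for b in blobs(s,(266,270,292,306),200,4,300): print("wide side",np.round(b,1),cast("side",*b[:2],.06))
z=lambda u,v:(255+(u+.5)/4.4-.5,175+(v+.5)/4.4-.5)
y=lambda u,v:(235+(u+.5)/4-.5,180+(v+.5)/4-.5)
print("wide",tri(z(642,258),y(178,400)),cast("top",*z(642,258),.06))
print("slim",tri(z(542,99),y(379,308)))
for n,p,q in[("sq",(109,243),(175,38)),("rd",(165,239),(183,66)),("plus",(278,224),(203,125)),("rib",(231,65),(338,45))]: print(n,tri(z(*p),y(*q)))
for n,p in[("purp1",(570,178)),("purp2",(557,278)),("green",(727,227)),("orange",(712,328))]: print(n,cast("top",*z(*p),.06))
print("cuph",cast("top",*z(107,115),.026))
E
```

```text
cup [279.  200.7  51.1  15.2  15. ] [0.5999 0.07   0.026 ]
wide (array([ 0.4477, -0.3562,  0.0562]), np.float64(0.0022882222730348104)) [ 0.446  -0.3556  0.06  ]
slim (array([ 0.5865, -0.2897,  0.0477]), np.float64(0.0037232128757639844))
sq (array([0.4876, 0.0716, 0.059 ]), np.float64(0.0017513138947127661))
rd (array([0.489 , 0.0264, 0.0579]), np.float64(0.0035099413643249083))
plus (array([ 0.4952, -0.0654,  0.0588]), np.float64(0.003833671046901807))
rib (array([ 0.6137, -0.0358,  0.1003]), np.float64(0.007373995434396395))
purp1 [ 0.515  -0.3042  0.06  ]
purp2 [ 0.4344 -0.2858  0.06  ]
green [ 0.4666 -0.4266  0.06  ]
orange [ 0.3863 -0.4054  0.06  ]
cuph [0.5997 0.0701 0.026 ]
```

Key spacing (137 mm against 138) and heights agree, and the shaker yaw is about 3°. The targets are:
- square key at (0.488, 0.072)
- round key at (0.490, 0.026)
- cup at (0.601, 0.070)
- wide vial at (0.447, -0.356)

First I'll turn the tool so its y runs along the shaker's x, with the fingers shut.

Emit:
play_rows(increments=[[[0.5,-0.5,0,0,0,-0.1,-1],[1,-1,0,0,0,-0.2,-1],[1,-1,0,0,0,-0.3,-1],[1,-1,0,0,0,-0.4,-1],[1,-1,0,0,0,-0.5,-1],[1,-1,0,0,0,-0.59,-1],[1,-1,0,0,0,-0.68,-1],[1,-1,0,0,0,-0.76,-1]]], squeeze=10)

```text
time: 0.9
position: [0.2483, -0.5005, 0.2918]
tool_rot: [-2.319, -2.119, -0.0]
ft_force: [0.4, -0.4, -0.9]
grip_width: 0.359
grip_force: 0.0
```

Emit:
play_rows(increments=[[[0.3,0.4,0,0,0,-0.093,-1],[0.6,0.8,0,0,0,-0.093,-1],[1,1,0,0,0,-0.093,-1],[1,1,0,0,0,-0.093,-1]]])

```text
time: 1.3
position: [0.363, -0.4042, 0.2921]
tool_rot: [-2.151, -2.288, -0.006]
ft_force: [-0.8, 0.7, 0.5]
grip_width: 0.034
grip_force: 0.0
```

Emit:
play_rows(increments=[[[0.4,0.4,0,0,0,0,-1],[0.8,0.8,0,0,0,0,-1],[1,1,0,0,0,0,-1]]])

```text
time: 1.6
position: [0.4536, -0.304, 0.2921]
tool_rot: [-2.164, -2.277, -0.001]
ft_force: [-0.1, 0.4, 0.3]
grip_width: 0.005
grip_force: 0.0
```

Emit:
play_rows(increments=[[[0.4,0,0,0,0,0,-1],[0.8,0,0,0,0,0,-1],[1,0,0,0,0,0,-1]]])

```text
time: 1.9
position: [0.4475, -0.2027, 0.292]
tool_rot: [-2.16, -2.28, 0.0]
ft_force: [0.4, -0.9, -0.4]
grip_width: 0.003
grip_force: 0.0
```

Emit:
play_rows(increments=[[[0.4,0,0,0,0,0,-1],[0.8,0,0,0,0,0,-1],[1,0,0,0,0,0,-1],[1,0,0,0,0,0,-1]]])

```text
time: 2.3
position: [0.4425, -0.1039, 0.2925]
tool_rot: [2.16, 2.28, -0.001]
ft_force: [0.0, 0.9, -0.2]
grip_width: 0.005
grip_force: 0.0
```

Emit:
play_rows(increments=[[[0.4,0.3,0,0,0,0,-1],[0.8,0.55,0,0,0,0,-1],[1,0.55,0.3,0,0,0,-1],[1,0.55,0.6,0,0,0,-1]]])

```text
time: 2.7
position: [0.4938, -0.0016, 0.2323]
tool_rot: [2.16, 2.279, 0.004]
ft_force: [-0.4, -0.2, -0.2]
grip_width: 0.009
grip_force: 0.0
```

Emit:
play_rows(increments=[[[0.4,0,0.3,0,0,0,-1],[0.73,0,0.6,0,0,0,-1],[0.73,0,0.85,0,0,0,-1],[0.73,0,0.87,0,0,0,-1],[0.73,0,0.87,0,0,0,-1],[0.73,0,0.87,0,0,0,-1]]])

```text
time: 3.3
position: [0.4902, 0.0677, 0.1464]
tool_rot: [2.167, 2.272, 0.002]
ft_force: [-0.4, 0.5, 0.1]
grip_width: 0.004
grip_force: 0.0
```

```bash
python3 - <<'E'
from h import *
s=ctrl.get_state(); print(s["position"],s["ft_force"],s["time"],s["joint_positions"].round(2))
for n,b in(("top",(250,175,370,265)),("side",(255,165,355,240))):
    im=ctrl.get_image(n)[...,::-1]; x0,y0,x1,y1=b
    cv2.imwrite(f"pics/a_{n}.png",cv2.resize(im[y0:y1,x0:x1],(400,300)))
cv2.imwrite("pics/a.png",np.hstack([cv2.imread("pics/a_top.png"),cv2.imread("pics/a_side.png")]))
E
```

```text
[0.49016232 0.06774602 0.14639766] [-0.399992    0.45591076  0.1389557 ] 3.3 [ 0.58  0.2  -0.83  1.98  0.17  1.03 -0.28]
```

View pics/a.png

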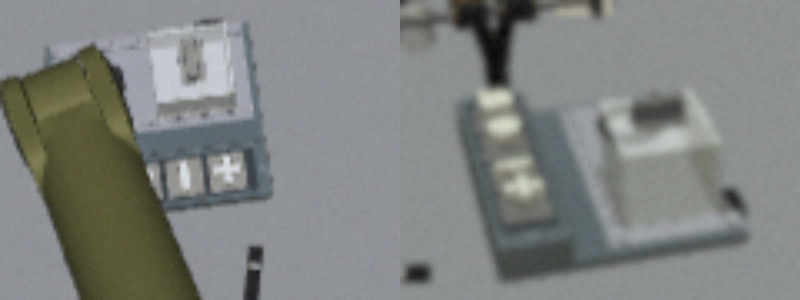

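The side view shows the shut fingers right above the square cap. Now I'll press it to the bottom stop.

Emit:
play_rows(increments=[[[0.03,-0.02,0.1,0,0,0,-1],[0.03,-0.02,0.18,0,0,0,-1],[0.03,-0.02,0.23,0,0,0,-1],[0.03,-0.02,0.26,0,0,0,-1],[0.03,-0.02,0.26,0,0,0,-1]]])

```text
time: 3.9
position: [0.4871, 0.0724, 0.1212]
tool_rot: [2.165, 2.276, -0.003]
ft_force: [-5.9, -1.4, 20.5]
grip_width: 0.003
grip_force: 10.4
```

Emit:
play_rows(increments=[[[0,0,-0.2,0,0,0,-1],[0,0,-0.5,0,0,0,-1],[-0.3,-0.1,-0.8,0,0,0,0.8],[-0.7,-0.3,-0.8,0,0,0,0.8],[-1,-0.5,-0.8,0,0,0,0.8]]])

```text
time: 4.4
position: [0.4415, -0.0321, 0.1998]
tool_rot: [2.164, 2.275, 0.0]
ft_force: [0.1, -1.2, -0.3]
grip_width: 0.195
grip_force: 0.0
```

Emit:
play_rows(increments=[[[-0.4,0,0,0,0,0,0.8],[-0.8,0,0,0,0,0,0.8],[-1,0,0,0,0,0,0.8]]])

```text
time: 4.7
position: [0.4458, -0.1338, 0.1988]
tool_rot: [2.17, 2.271, -0.002]
ft_force: [0.5, 0.0, -1.0]
grip_width: 0.465
grip_force: 0.0
```

Emit:
play_rows(increments=[[[-0.4,0,0,0,0,0,0.8],[-0.8,0,0,0,0,0,0.8],[-1,0,0,0,0,0,0.8],[-1,0,0,0,0,0,0.8]]])

```text
time: 5.1
position: [0.451, -0.2327, 0.1985]
tool_rot: [-2.17, -2.27, 0.0]
ft_force: [-1.0, 1.2, 0.1]
grip_width: 0.822
grip_force: 0.0
```

```bash
python3 - <<'E'
from h import *
s=ctrl.get_state(); print(s["position"],s["tool_rot"],s["time"],s["joint_positions"].round(2))
for n,b in(("top",(250,175,410,295)),("side",(255,165,355,240))):
    im=ctrl.get_image(n)[...,::-1]; x0,y0,x1,y1=b
    cv2.imwrite(f"pics/b_{n}.png",cv2.resize(im[y0:y1,x0:x1],(400,300)))
cv2.imwrite("pics/b.png",np.hstack([cv2.imread("pics/b_top.png"),cv2.imread("pics/b_side.png")]))
E
```

```text
[ 0.45098655 -0.23269517  0.19848363] [-2.17015690e+00 -2.27002543e+00  2.40592122e-04] 5.1 [ 0.96  0.12 -0.57  1.9   0.07  1.14  0.41]
```

View pics/b.png

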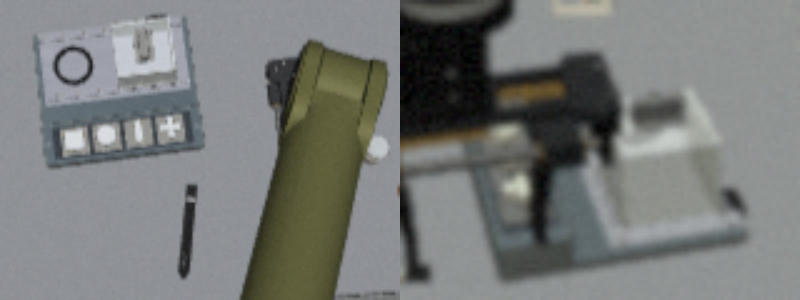

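The square key looks fine from above, and I'll check the latching once the side view is clear. Now down over the wide vial.

Emit:
play_rows(increments=[[[-0.4,-0.04,0,0,0,0,0.8],[-0.8,-0.08,0,0,0,0,0.8],[-1,-0.1,0,0,0,0,0.8]]])

```text
time: 5.5
position: [0.4465, -0.3316, 0.1993]
tool_rot: [2.166, 2.275, -0.001]
ft_force: [-0.5, -0.3, -0.1]
grip_width: 0.899
grip_force: 0.0
```

Emit:
play_rows(increments=[[[-0.23,0,0,0,0,0,0.8],[-0.23,0,0,0,0,0,0.8],[-0.23,0,0,0,0,0,0.8],[-0.23,0,0,0,0,0,0.8]]])

```text
time: 5.9
position: [0.4486, -0.3508, 0.1992]
tool_rot: [-2.161, -2.279, -0.001]
ft_force: [-0.7, -0.5, 0.2]
grip_width: 0.901
grip_force: 0.0
```

```bash
python3 - <<'E'
from h import *
s=ctrl.get_state(); print(s["position"],s["tool_rot"],s["time"])
im=ctrl.get_image("side")[...,::-1]; cv2.imwrite("pics/c0.png",im)
old=cv2.imread("pics/side0.png")
a=cv2.resize(old[180:225,265:305],(340,380),interpolation=cv2.INTER_CUBIC)
b=cv2.resize(im[180:225,265:305],(340,380),interpolation=cv2.INTER_CUBIC)
c=cv2.resize(im[230:340,230:340],(114*3,380))[:, :120*3]
out=np.hstack([a,b]); c=cv2.resize(im[220:340,240:340],(316,380))
out=cv2.resize(np.hstack([out,c]),(800,305)); cv2.imwrite("pics/c.png",out)
E
```

```text
[ 0.44862707 -0.3508213   0.19921611] [-2.16134953e+00 -2.27879057e+00 -1.18889016e-03] 5.9
```

View pics/c.png

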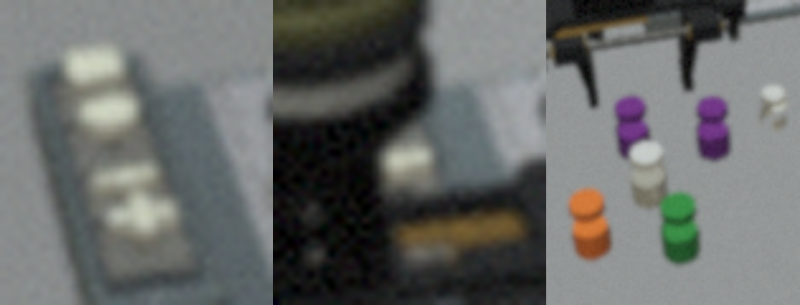

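The arm hides most of the keys here. The vial stands free between the fingers in line with x. Now descending.

Emit:
play_rows(increments=[[[-0.05,-0.01,0.2,0,0,0,0.8],[-0.05,-0.01,0.5,0,0,0,0.8],[-0.05,-0.01,0.6,0,0,0,0.8],[-0.05,-0.01,0.6,0,0,0,0.8],[-0.05,-0.01,0.6,0,0,0,0.8]]])

```text
time: 6.45
position: [0.4478, -0.358, 0.1402]
tool_rot: [2.164, 2.276, 0.0]
ft_force: [0.4, -0.1, 0.3]
grip_width: 0.898
grip_force: 0.0
```

```bash
python3 - <<'E'
from h import *
s=ctrl.get_state(); print(s["position"],s["tool_rot"],s["time"])
im=ctrl.get_image("side")[...,::-1]
cv2.imwrite("pics/d.png",cv2.resize(im[210:330,220:380],(640,480),interpolation=cv2.INTER_CUBIC))
E
```

```text
[ 0.44778127 -0.35796363  0.14016305] [2.16364409e+00 2.27649592e+00 3.22436584e-04] 6.45
```

View pics/d.png

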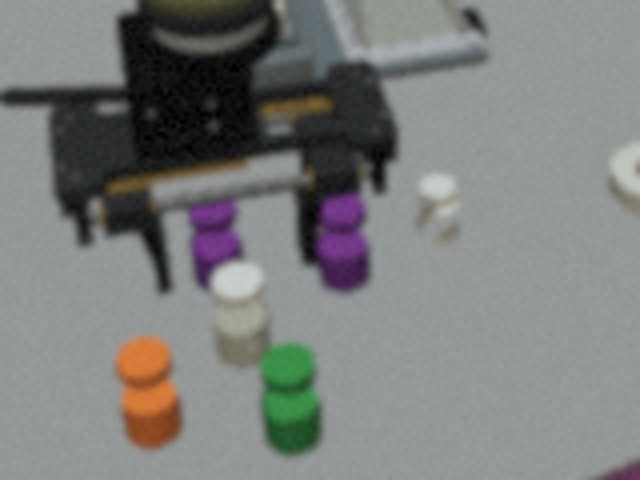

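The fingertips at (165,290) and (310,260) straddle the vial cap at (238,282), and the neighbours are clear. Descending and gripping.

Emit:
play_rows(increments=[[[0.01,0,0.25,0,0,0,0.8],[0.01,0,0.5,0,0,0,0.8],[0.01,0,0.52,0,0,0,0.8],[0.01,0,0.52,0,0,0,-0.2],[0.01,0,0.52,0,0,0,-0.6],[0.01,0,0.52,0,0,0,-0.6],[0.01,0,0.52,0,0,0,-0.6],[0.01,0,0.52,0,0,0,-0.6]]], squeeze=12)

```text
time: 7.3
position: [0.4473, -0.3576, 0.0879]
tool_rot: [2.165, 2.275, -0.0]
ft_force: [0.3, 0.4, -0.5]
grip_width: 0.535
grip_force: 0.0
```

Emit:
play_rows(increments=[[[0,0,0,0,0,0,-0.6],[0,0,0,0,0,0,-0.6],[0,0,-0.05,0,0,0,-0.6]]])

```text
time: 7.6
position: [0.4465, -0.357, 0.0917]
tool_rot: [-2.164, -2.275, 0.0]
ft_force: [-0.2, 0.3, -1.2]
grip_width: 0.379
grip_force: 12.0
```

Gripped at 33 mm. Lifting and carrying it to above the cup.

Emit:
play_rows(increments=[[[0,0,-0.2,0,0,0,-0.6],[0,0,-0.5,0,0,0,-0.6],[0,0,-0.8,0,0,0,-0.6],[0,0,-1,0,0,0,-0.6],[0.2,0,-1,0,0,0,-0.6],[0.5,0,-1,0,0,0,-0.6],[0.8,0,-1,0,0,0,-0.6],[1,0,-1,0,0,0,-0.6]]])

```text
time: 8.4
position: [0.4421, -0.2551, 0.1924]
tool_rot: [-2.163, -2.278, -0.0]
ft_force: [0.3, 0.0, -0.3]
grip_width: 0.384
grip_force: 12.0
```

Emit:
play_rows(increments=[[[0.3,0,-0.1,0,0,0,-0.6],[0.6,0,-0.2,0,0,0,-0.6],[0.9,0,-0.2,0,0,0,-0.6],[1,0,-0.2,0,0,0,-0.6]]])

```text
time: 8.8
position: [0.4374, -0.1546, 0.2128]
tool_rot: [2.16, 2.28, -0.0]
ft_force: [-0.2, -0.3, -0.8]
grip_width: 0.381
grip_force: 12.0
```

Emit:
play_rows(increments=[[[0.3,0,0,0,0,0,-0.6],[0.6,0,0,0,0,0,-0.6],[0.9,0,0,0,0,0,-0.6],[1,0,0,0,0,0,-0.6]]])

```text
time: 9.2
position: [0.4321, -0.0556, 0.2123]
tool_rot: [2.162, 2.279, -0.0]
ft_force: [0.0, -0.1, -0.0]
grip_width: 0.382
grip_force: 12.0
```

Emit:
play_rows(increments=[[[0.3,0,0,0,0,0,-0.6],[0.6,0.2,0,0,0,0,-0.6],[0.9,0.5,0,0,0,0,-0.6],[1,0.8,0,0,0,0,-0.6],[1,0.9,0,0,0,0,-0.6]]])

```text
time: 9.7
position: [0.5197, 0.0474, 0.2122]
tool_rot: [-2.163, -2.278, -0.004]
ft_force: [0.1, -0.1, -0.7]
grip_width: 0.379
grip_force: 12.0
```

Emit:
play_rows(increments=[[[0.1,0.2,0,0,0,0,-0.6],[0.19,0.5,0,0,0,0,-0.6],[0.19,0.8,0,0,0,0,-0.6],[0.19,0.86,0,0,0,0,-0.6],[0.19,0.86,0,0,0,0,-0.6],[0.19,0.86,0,0,0,0,-0.6]]])

```text
time: 10.3
position: [0.6011, 0.0689, 0.2116]
tool_rot: [-2.166, -2.275, 0.003]
ft_force: [0.3, -0.2, -1.2]
grip_width: 0.384
grip_force: 12.0
```

Emit:
play_rows(increments=[[[0,0,0.3,0,0,0,-0.6],[0,0,0.6,0,0,0,-0.6],[0,0,0.84,0,0,0,-0.6],[0,0,0.84,0,0,0,-0.6],[0,0,0.84,0,0,0,-0.6]]])

```text
time: 10.8
position: [0.6014, 0.0695, 0.1288]
tool_rot: [2.165, 2.276, -0.001]
ft_force: [-0.7, 0.0, 0.6]
grip_width: 0.381
grip_force: 12.0
```

```bash
python3 - <<'E'
from h import *
s=ctrl.get_state(); print(s["position"],s["tool_rot"],s["time"],s["ft_force"])
im=ctrl.get_image("side")[...,::-1]; old=cv2.imread("pics/side0.png")
f=lambda i:cv2.resize(i[165:240,260:350],None,fx=4.4,fy=4.4,interpolation=cv2.INTER_CUBIC)
cv2.imwrite("pics/e.png",np.hstack([f(old),f(im)]))
E
```

```text
[0.60144316 0.06953024 0.12882441] [ 2.16525969e+00  2.27581082e+00 -9.81198787e-04] 10.8 [-0.6752575   0.00643898  0.55859526]
```

View pics/e.png

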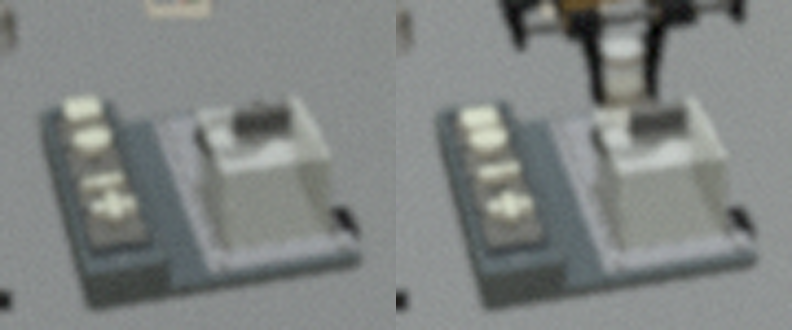

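The square key (478,118) has dropped and the bar (497,170) has risen, so the interlock worked. The vial is held upright above the cup. Lowering it in, watching the force.

Emit:
play_rows(increments=[[[0,0,0.08,0,0,0,-0.6],[0,0,0.15,0,0,0,-0.6],[0,0,0.2,0,0,0,-0.6],[0,0,0.2,0,0,0,-0.6],[0,0,0.2,0,0,0,-0.6]]])

```text
time: 11.35
position: [0.6019, 0.07, 0.1081]
tool_rot: [-2.165, -2.276, 0.0]
ft_force: [0.1, -0.8, -0.7]
grip_width: 0.384
grip_force: 12.0
```

Emit:
play_rows(increments=[[[0,0,0.02,0,0,0,-0.6],[0,0,0.03,0,0,0,-0.6],[0,0,0.03,0,0,0,-0.6]]])

```text
time: 11.65
position: [0.6019, 0.07, 0.1051]
tool_rot: [-2.165, -2.276, 0.0]
ft_force: [0.5, -0.1, 0.0]
grip_width: 0.382
grip_force: 12.0
```

Emit:
play_rows(increments=[[[0,0,0.01,0,0,0,-0.6],[0,0,0.015,0,0,0,-0.6],[0,0,0.015,0,0,0,-0.6]]])

```text
time: 11.95
position: [0.6019, 0.0699, 0.1037]
tool_rot: [2.165, 2.276, -0.0]
ft_force: [0.1, -0.4, -0.7]
grip_width: 0.385
grip_force: 12.0
```

Emit:
play_rows(increments=[[[0,0,0.01,0,0,0,-0.6],[0,0,0.02,0,0,0,-0.6],[0,0,0.02,0,0,0,-0.6],[0,0,0.02,0,0,0,-0.6]]])

```text
time: 12.35
position: [0.6021, 0.07, 0.1033]
tool_rot: [2.165, 2.276, -0.001]
ft_force: [-3.9, -0.3, 10.0]
grip_width: 0.382
grip_force: 12.0
```

Contact came at the expected floor height. Easing off, releasing and rising.

Emit:
play_rows(increments=[[[0,0,-0.015,0,0,0,-0.6],[0,0,-0.015,0,0,0,-0.3],[0,0,-0.015,0,0,0,0],[0,0,-0.015,0,0,0,0.5],[0,0,-0.015,0,0,0,0.5],[0,0,-0.015,0,0,0,0.5],[0,0,-0.1,0,0,0,0.5],[0,0,-0.3,0,0,0,0.5]]])

```text
time: 13.15
position: [0.6008, 0.0697, 0.1308]
tool_rot: [-2.163, -2.275, 0.004]
ft_force: [-0.6, -0.6, 0.4]
grip_width: 0.738
grip_force: 0.0
```

Emit:
play_rows(increments=[[[0,0,-0.3,0,0,0,0.5],[0,0,-0.6,0,0,0,0.5],[0,0,-0.8,0,0,0,-1],[0,0,-0.8,0,0,0,-1]]])

```text
time: 13.55
position: [0.6037, 0.0707, 0.2157]
tool_rot: [2.162, 2.273, 0.007]
ft_force: [0.3, 0.2, 0.9]
grip_width: 0.644
grip_force: 0.0
```

Emit:
play_rows(increments=[[[-0.4,0,0,0,0,0,-1],[-0.8,0,0,0,0,0,-1],[-1,0,0,0,0,0,-1],[-1,0,0,0,0,0,-1]]])

```text
time: 13.95
position: [0.6066, -0.0351, 0.2104]
tool_rot: [2.173, 2.269, -0.004]
ft_force: [-0.7, 0.1, -0.2]
grip_width: 0.288
grip_force: 0.0
```

Emit:
play_rows(increments=[[[-0.4,0,0,0,0,0,-1],[-0.42,0,0,0,0,0,-1],[-0.42,0,0,0,0,0,-1],[-0.42,0,0,0,0,0,-1]]])

```text
time: 14.35
position: [0.6088, -0.0698, 0.2114]
tool_rot: [-2.162, -2.277, -0.001]
ft_force: [0.6, -0.2, 0.4]
grip_width: 0.017
grip_force: 0.0
```

```bash
python3 - <<'E'
from h import *
s=ctrl.get_state(); print(s["position"],s["tool_rot"],s["time"],s["ft_force"])
f=lambda i,x,y:cv2.resize(i[y:y+75,x:x+90],None,fx=4.4,fy=4.4,interpolation=cv2.INTER_CUBIC)
t=ctrl.get_image("top")[...,::-1];sd=ctrl.get_image("side")[...,::-1]
cv2.imwrite("pics/f_side.png",sd);cv2.imwrite("pics/f_top.png",t)
cv2.imwrite("pics/f.png",np.hstack([f(t,255,175),f(sd,260,165)]))
E
```

```text
[ 0.60880777 -0.06981554  0.21142934] [-2.16220159e+00 -2.27736243e+00 -9.12514842e-04] 14.35 [ 0.56575511 -0.19776883  0.40433385]
```

View pics/f.png

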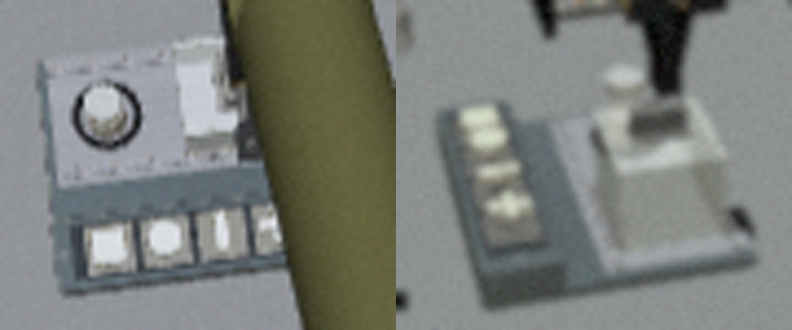

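The vial stands upright and centred in the cup at (105,112), and the keys show the square latched. The shut fingers are right of the rib, so I'll lower them beside it and push the guard home.

Emit:
play_rows(increments=[[[0,0,0.2,0,0,0,-1],[0,0,0.4,0,0,0,-1],[0,0,0.45,0,0,0,-1],[0,0,0.45,0,0,0,-1],[0.05,0,0.45,0,0,0,-1],[0.1,0,0.45,0,0,0,-1],[0.15,0,0.45,0,0,0,-1],[0.2,0,0.45,0,0,0,-1]]])

```text
time: 15.25
position: [0.6083, -0.0512, 0.1674]
tool_rot: [2.164, 2.276, 0.001]
ft_force: [0.7, -0.5, 0.7]
grip_width: 0.003
grip_force: 0.7
```

Emit:
play_rows(increments=[[[0.1,0,0.0,0,0,0,-1],[0.2,0,0,0,0,0,-1],[0.3,0,0,0,0,0,-1],[0.4,0,0,0,0,0,-1],[0.5,0,0,0,0,0,-1],[0.6,0,0,0,0,0,-1],[0.7,0,0,0,0,0,-1],[0.8,0,0,0,0,0,-1]]])

```text
time: 16.05
position: [0.6037, 0.0288, 0.1665]
tool_rot: [-2.165, -2.276, 0.001]
ft_force: [-0.4, -1.3, 0.9]
grip_width: 0.008
grip_force: 1.0
```

Emit:
play_rows(increments=[[[0.08,0,0,0,0,0,-1],[0.15,0,0,0,0,0,-1],[0.2,0,0,0,0,0,-1],[0.23,0,0,0,0,0,-1],[0.25,0,0,0,0,0,-1],[0.25,0,0,0,0,0,-1]]])

```text
time: 16.65
position: [0.6028, 0.0531, 0.1666]
tool_rot: [-2.165, -2.276, -0.0]
ft_force: [0.0, -1.4, 0.1]
grip_width: 0.008
grip_force: 0.4
```

Emit:
play_rows(increments=[[[0.015,0,0,0,0,0,-1],[0.03,0,0,0,0,0,-1],[0.03,0,0,0,0,0,-1]]])

```text
time: 16.95
position: [0.6029, 0.0535, 0.1667]
tool_rot: [2.166, 2.273, -0.004]
ft_force: [-1.5, -6.7, 0.9]
grip_width: 0.007
grip_force: 2.8
```

Emit:
play_rows(increments=[[[0.01,0,0,0,0,0,-1],[0.02,0,0,0,0,0,-1],[0.02,0,0,0,0,0,-1]]])

```text
time: 17.25
position: [0.6029, 0.0538, 0.1667]
tool_rot: [2.166, 2.27, -0.007]
ft_force: [-1.3, -8.4, 1.0]
grip_width: 0.008
grip_force: 4.2
```

Firm stop at the expected place, so the guard is home. Backing off, rising and going over to the round key.

Emit:
play_rows(increments=[[[-0.1,0,0,0,0,0,-1],[-0.25,0,0,0,0,0,-1],[-0.25,0,-0.2,0,0,0,-1],[-0.25,0,-0.4,0,0,0,-1],[-0.25,-0.3,-0.4,0,0,0,-1],[-0.25,-0.7,-0.4,0,0,0,-1],[-0.25,-1,-0.4,0,0,0,-1],[-0.25,-1,-0.4,0,0,0,-1]]])

```text
time: 18.05
position: [0.5008, 0.0276, 0.2063]
tool_rot: [2.165, 2.276, -0.005]
ft_force: [0.1, 0.6, -0.3]
grip_width: 0.004
grip_force: 0.0
```

Emit:
play_rows(increments=[[[0,-0.14,0.3,0,0,0,-1],[0,-0.14,0.5,0,0,0,-1],[0,-0.14,0.5,0,0,0,-1],[0,-0.14,0.5,0,0,0,-1]]])

```text
time: 18.45
position: [0.4908, 0.0275, 0.1573]
tool_rot: [-2.165, -2.276, -0.002]
ft_force: [0.5, 0.4, -0.2]
grip_width: 0.006
grip_force: 0.0
```

```bash
python3 - <<'E'
from h import *
s=ctrl.get_state(); print(s["position"],s["tool_rot"],s["time"],s["ft_force"])
sd=ctrl.get_image("side")[...,::-1];o=cv2.imread("pics/side0.png")
cv2.imwrite("pics/g_side.png",sd)
# dark rib centroid before/after
for im in(o,sd):
    y,x=np.nonzero(im[178:205,300:340].max(2)<95); print("dark px",len(x),x.mean()+300,y.mean()+178)
c=ctrl.get_calibration("side");R=np.array(c["R"]);t=np.array(c["t"]);f=200/np.tan(np.radians(c["vertical_fov"]/2))
for X in([.607,-.04,.109],[.601,.07,.109]): p=R@X+t; print("expected rib top",p[:2]/p[2]*f+[c["cx"],c["cy"]])
E
```

```text
[0.49082541 0.02749275 0.15725259] [-2.1650813  -2.27604287 -0.00229872] 18.45 [ 0.50133816  0.3915427  -0.156341  ]
dark px 68 317.63235294117646 193.02941176470588
dark px 17 310.11764705882354 178.35294117647058
expected rib top [318.35828348 189.04384941]
expected rib top [310.54885148 172.96875794]
```

The rib's image column moved from 318 to 310, as expected for fully home. Pressing the round key.

Emit:
play_rows(increments=[[[-0.01,-0.01,0.15,0,0,0,-1],[-0.01,-0.01,0.25,0,0,0,-1],[-0.01,-0.01,0.32,0,0,0,-1],[-0.01,-0.01,0.35,0,0,0,-1],[-0.01,-0.01,0.365,0,0,0,-1],[-0.01,-0.01,0.365,0,0,0,-1]]])

```text
time: 19.1
position: [0.4891, 0.0263, 0.1214]
tool_rot: [-2.165, -2.276, 0.003]
ft_force: [-4.1, -1.4, 13.8]
grip_width: 0.002
grip_force: 6.6
```

Emit:
play_rows(increments=[[[0,0,-0.2,0,0,0,-1],[0,0,-0.5,0,0,0,-1],[0,0,-0.9,0,0,0,-1],[0.4,0,-1,0,0,0,-1],[0.8,0,-1,0,0,0,-1],[1,0,-1,0,0,0,-1],[1,0,-1,0,0,0,-1]]])

```text
time: 19.8
position: [0.4832, 0.13, 0.2204]
tool_rot: [-2.157, -2.282, -0.002]
ft_force: [-0.2, -0.2, 0.3]
grip_width: 0.003
grip_force: 0.0
```

```bash
python3 - <<'E'
from h import *
s=ctrl.get_state(); print(s["position"],s["time"],s["ft_force"])
sd=ctrl.get_image("side")[...,::-1]; cv2.imwrite("pics/h_side.png",sd)
I={"start":cv2.imread("pics/side0.png"),"stopped":cv2.imread("pics/f_side.png"),"now":sd}
c=ctrl.get_calibration("side");R=np.array(c["R"]);t=np.array(c["t"]);f=200/np.tan(np.radians(c["vertical_fov"]/2))
def px(X): p=R@X+t; return p[:2]/p[2]*f+[c["cx"],c["cy"]]
K={"sq":[.4874,.072,.058],"rd":[.4896,.026,.058],"bar":[.4922,-.02,.058],"plus":[.4947,-.066,.058]}
for k,X in K.items():
    u,v=px(X).round().astype(int); r=[]
    for n,im in I.items():
        w=im[v-5:v+6,u-5:u+6].min(2).astype(float)
        w=np.clip(w-150,0,None); r.append((n,round(float((w.sum(1)*np.arange(-5,6)).sum()/max(w.sum(),1)),2),int(w.sum())))
    print(k,(u,v),r)
y,x=np.nonzero(sd[165:190,300:322].max(2)<95); print("rib",len(x),x.mean()+300,y.mean()+165, px([.601,.07,.1]))
E
```

```text
[0.48316644 0.13001662 0.22043764] 19.8 [-0.17178756 -0.17498373  0.2860701 ]
sq (np.int64(278), np.int64(189)) [('start', 0.07, 906), ('stopped', 2.55, 1235), ('now', -0.2, 992)]
rd (np.int64(280), np.int64(196)) [('start', -0.53, 700), ('stopped', -2.07, 1688), ('now', 1.43, 805)]
bar (np.int64(282), np.int64(204)) [('start', 2.35, 166), ('stopped', 0.3, 299), ('now', -2.21, 451)]
plus (np.int64(285), np.int64(211)) [('start', -0.55, 561), ('stopped', 0.01, 676), ('now', -0.02, 567)]
rib 46 311.10869565217394 177.02173913043478 [310.62833771 175.3144082 ]
```

Square is up, round is down, bar and plus are up, the rib is at its home position, and the arm is clear. Handing in.

```bash
python3 -c "
from bench import ctrl
print(ctrl.close_job())"
```

```text
the job is handed in; nothing more can be done
None
```

I handed the job in at about 20 s: shaker stopped with the square key, wide vial upright in the cup, guard pushed to its stop, and the round key then pressed until it latched and the square key popped up. I judged the final key and guard positions from pixel measurements and contact forces, and I last saw the vial just before the guard closed over it.

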